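Lock an x-ray cassette in its tray with the cam lever

TASK

Slide the pale x-ray cassette along its tray until it is fully home against the dark blue end stop. Then swing the red cam lever across behind it until the sprung yellow plunger drops into the notch of the cam, and leave the lever locked there; do not go on to force the lever hard against the cassette, and leave the other things on the table where they are.

Things in the scene. Friction and masses are not known exactly. Their poses are not given: they have to be found in the camera images.
- tray: Dark grey metal cassette tray fixed to the table, base plate 235 (x) x 315 (y) mm, 6 mm thick. Origin at table height under the centre of the cassette's home place; z up, +y is the way home. Steel rails 16 mm high leave a channel 133 mm wide, open at -y: the -x rail runs y = -185 to 100 mm, the +x rail -50 to 105 mm
- stop_mid (a point): Middle of the face of the dark blue end stop, at y = +90 mm in the tray's frame, 15 mm over the table; the stop is 24 mm high. The cassette is home when its leading edge touches this face
- cassette_mid (a point): Centre (half-way up) of the pale-topped cassette, a loose flat plate 130 (x) x 180 (y) x 14 mm, aluminium edge, 0.35 to 0.7 kg, lying in the channel on the 6 mm plate, its axes along the tray's. Home: centre over the tray's origin. At the start it is 40 to 80 mm short, towards the tray's -y; push its trailing edge, 90 mm from the centre
- cam_lever: Red lever fixed on the steel cam, turning about a vertical axis at x = 103, y = -105 mm of the tray. Origin on that axis at table height, +x along the lever, z up. Arm from 23 to 105 mm from the axis, 18 mm wide, 14 to 40 mm over the table; hub 40 mm across, 51 mm high. Open, it points about to the tray's -y; locked, to the tray's -x, 6 mm behind the home cassette
- lever_end (a point): Middle of the lever's end face, 105 mm from the axis, 27 mm over the table. Lock by pushing the lever clockwise seen from above (to its own -y side): 1 to 4 N at 70 mm from the axis. It stays where left, but snaps in by itself over about the last 0.1 rad. A cassette not home is in its way; a home one stops it about 0.06 rad past locked
- cam (a joint): Angle of cam and lever, rad: 0 locked (plunger in the notch), grows as the lever opens, counter-clockwise from above; 1.5 to 2.1 at the start
- plunger (a joint): Travel (m) of the yellow sprung plunger, whose brass roller presses on the cam's rim; it slides along the tray's y in a grey housing (34 mm high) beside the +x rail. 0 is pushed right back; 0.0005 to 0.0045 while the roller runs on the rim, least just before the notch; about 0.009 once dropped into the notch
- spare_mid (a point): Centre of a spare cassette with dark top, 130 x 180 x 14 mm, lying on the table; bystander
- bottle: Amber jar with black cap, 52 mm diameter, 105 mm high, standing beyond the tray's end stop; origin at its underside; bystander
- tape: Cream roll of tape lying flat, 96 mm diameter, 24 mm high, to the tray's +x side; origin at its underside; bystander
- bowl: Steel bowl, 130 mm diameter, 45 mm high; origin at its underside; bystander
- caliper: Aluminium measuring calliper with blue slider lying flat, 240 mm long; origin at the middle of its bar, underside; bystander
- handset: Black exposure hand switch with red button, 120 mm long, 36 mm high, lying; origin at its underside; bystander
Mind the look-alikes: they are no part of the job. What is shaped like the part that bears cassette_mid but pink is not meant.

How it is judged:
On the way, in this order (a step that is already met when the one before it is completed fails the run):
1. the cassette lies flat in the tray, home within 4 mm of the end stop, while the cam is still unlocked (y of cassette_mid in the frame of tray between -0.004 and 0.004 m and x of cassette_mid in the frame of tray between -0.005 and 0.005 m and height (world z) of cassette_mid below 0.017 m and angle between cassette_mid's own z axis and vertical below 0.05 rad and value of joint cam above 0.3 rad), for 0.2 s.
2. the plunger has dropped into the notch of the cam (value of joint plunger above 0.006 m and value of joint cam between -0.09 and 0.09 rad), for 0.2 s.
At the end, for the whole second after the job is handed in: the cassette lies flat in the tray, within 4 mm of fully home and within 5 mm of the channel's middle; the lever is within 0.09 rad of locked with the plunger dropped in the notch (travel above 6 mm); all at rest (all of step 2 and y of cassette_mid in the frame of tray between -0.004 and 0.004 m and x of cassette_mid in the frame of tray between -0.005 and 0.005 m and height (world z) of cassette_mid below 0.017 m and angle between cassette_mid's own z axis and vertical below 0.05 rad and linear speed of cam_lever below 0.02 m/s); the robot touches nothing.
It fails at once if the lever is forced against the cassette with more than 18 N (contact force between cam_lever and cassette above 18 N).
It fails at once if a bystander is moved by more than 30 mm (distance of any of spare_mid, bottle, tape, bowl, caliper, handset from where it was at the start of the episode above 0.03 m).
It also fails if it takes over 51 s, if anything falls off the work surface, if the arm or the gripper's body presses on something with over 40 N, if the wrist force passes 120 N, or if a joint passes its speed limit or range.

ROBOT

A 7-joint arm with a two-finger parallel gripper is mounted at the origin on the work surface. World frame = base frame: x ahead of the robot, y to its left, z up, the work surface at z = 0. Lengths are in m, angles in rad, forces in N, time in s.
With the tool pointing down it reaches from about 0.4 to 0.85 m from the base axis. Payload 10.4 kg.
Tool frame: the origin (TCP) lies on the front face of the gripper's body, between the roots of the fingers; the fingertips stand 73 mm ahead of it and the grasp point (between the pads) lies 54 mm ahead of it; z points along the fingers, x is the direction in which the jaws open and shut, and the axes are right-handed (so a half turn about z gives the same grasp; the last joint's range is limited). The gripper opens to 85 mm and grips with 20 to 120 N. Pads are 22 mm wide; open, the fingers measure 114 mm over their backs; the gripper's body (76 mm by 85 mm) begins 54 mm behind the grasp point. The pads swing forward as they close: fully open they stand 13 mm farther back than shut.
Start: joints at [-1.355, 0.332, -0.065, 1.46, 0.022, 1.35, -0.088], TCP at [0.148, 0.607, 0.304] pointing down, gripper open.
Joint ranges: [-2.6, 2.6], [-0.5, 2.12], [-1.47, 1.34], [0.16, 2.42], [-1.27, 4.41], [0.06, 2.06], [-2.6, 2.6]. Speed limits (rad/s): [2.22, 2.22, 2.79, 2.79, 3.14, 3.14, 3.14].

INTERFACE

Orientations are given as a unit quaternion [x, y, z, w].
In Python, from rig import move_pose, movel, movej, command_gripper, dwell, solve_ik, read_state, capture, calibration, MotionError, hand_in gives the robot as it stands. Calls block until the motion is done:
- move_pose(position, orientation): joint-space move of the TCP to a pose.
- movel(position, attitude=None, max_speed=0.15, contact_N=None): straight line of the TCP; attitude=None keeps the orientation; max_speed is the mean speed in m/s. With contact_N (N) it stops when the force on the tool has changed by that much, and returns True; else False.
- movej(angles): joint-space move.
- command_gripper(opening): finger opening in m; the grip force is fixed at half the most; returns when the fingers have stopped.
- dwell(seconds).
- solve_ik(position, orientation): joint angles nearest the present ones, or None.
- read_state(): the state.
- capture(name): name is "side" or "top"; returns the picture (400x640x3 uint8, blue, green, red); there is no depth.
- calibration(name): a dict with "intrinsics" (3x3 intrinsics, pixels), "k1" (the pictures are not rectified: a ray, as slopes to the right and down, at radius r is drawn at 1 + k1 r^2 times it, then the intrinsics apply), "xyz" and "orientation" of the camera in the world. Camera axes: x right, y down, z forward; pixel columns grow to the right and rows downward; lengths in m; the calibration is good to about 2 mm. A picture is of the moment at which its call begins. calibration takes no time and is no camera call.
A pose or a line that the arm cannot do raises MotionError and nothing moves.
- hand_in(): hands the job in, once; it reports no verdict.
The state is a dict: "clock": time; "qpos": joint angles; "dq": joint speeds; "effort": joint torques, N m; "tool_pos": TCP position; "eef_rot": TCP orientation; "force": force on the tool from outside, world axes, zero at the start; "ft_torque": the same for the moment, N m; "width": finger opening in m.
Only numpy, scipy, OpenCV 4.12 (cv2) and the standard library are available. Lean on these libraries where they do the work, as an engineer would, in place of code of your own. Each camera call takes 0.05 s, during which the arm holds its last target. There are 200 camera calls.

## Working session

There is one attempt and no reset: what is moved stays moved. The work goes in short steps, each a Python script; the robot and the scene stay as the last script left them, time stands still between calls to the robot, and variables do not carry over. Pictures are saved under pics/ and viewed, about 8 in all and at most 12, crops included, and the job is handed in when it is done.

```bash
mkdir -p pics; ls; python3 - <<'E'
from rig import *
import cv2
for n in("top","side"):
    cv2.imwrite(f"pics/{n}0.png",capture(n)); print(n,calibration(n))
print(read_state())
E
```

```text
pics
top {'intrinsics': array([[454.04951602,   0.        , 313.95852637],
       [  0.        , 454.04951602, 195.46943475],
       [  0.        ,   0.        ,   1.        ]]), 'k1': -0.11060932337482701, 'xyz': array([ 0.27839422, -0.02018849,  1.58780823]), 'orientation': array([-0.69830503,  0.71305205, -0.03835633,  0.04955451])}
side {'intrinsics': array([[372.94407403,   0.        , 315.01893948],
       [  0.        , 372.94407403, 195.15864759],
       [  0.        ,   0.        ,   1.        ]]), 'k1': -0.03239196121909307, 'xyz': array([ 0.40272698, -0.83240083,  0.90412065]), 'orientation': array([ 0.92353843, -0.02400517,  0.01880723, -0.38229152])}
{'clock': 0.1, 'qpos': array([-1.35460089,  0.33278438, -0.06473604,  1.46086994,  0.02160298,
        1.34989824, -0.08848968]), 'dq': array([ 0.00098954, -0.00207654, -0.00059562, -0.0021507 ,  0.00011804,
        0.00022586,  0.00051589]), 'effort': array([ 1.76464437e-03, -6.26748061e+01,  4.94658505e-02, -3.92429638e+01,
        1.62593485e-02,  7.03290571e-03,  8.27946496e-05]), 'tool_pos': array([0.1477535 , 0.60702697, 0.30320468]), 'eef_rot': array([ 7.86278967e-01,  6.17871335e-01, -4.81370431e-04,  4.09613250e-04]), 'force': array([-1.11334846, -0.7289641 ,  0.35675195]), 'ft_torque': array([-0.00473882,  0.03666504, -0.06506407]), 'width': 0.08541198839186799}
```

View pics/top0.png

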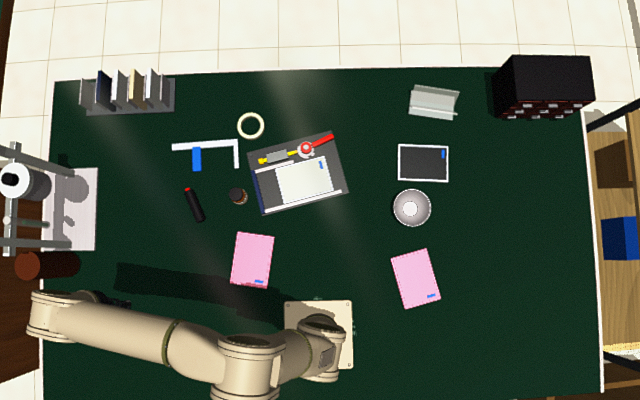

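View pics/side0.png

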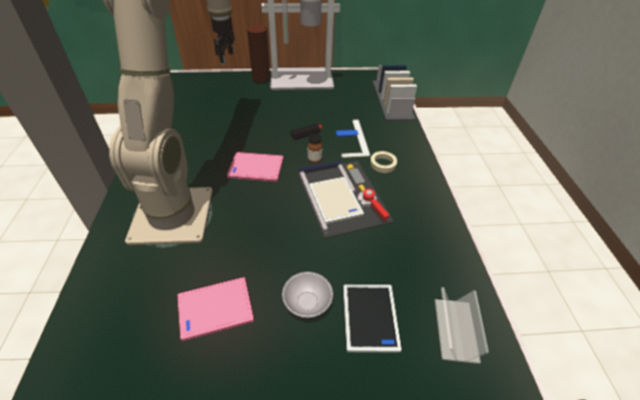

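The top view shows the tray at about (297,173), with the pale cassette at (303,181), the dark blue stop at (262,190) and the red lever from hub (306,149) to end (333,136). Candidates for the cassette:
- the pale one in the tray at (303,181), which I choose
- the pinks at (252,260) and (415,278), which are look-alikes
- the dark spare at (423,163), a bystander

One close crop will check the choice.

```bash
cat > h.py <<'E'
import numpy as np, cv2
from scipy.spatial.transform import Rotation as R
from rig import *
def unproj(n,uv,z):
    c=calibration(n);K=c["intrinsics"];uv=np.atleast_2d(np.array(uv,float))
    p=cv2.undistortPoints(uv.reshape(-1,1,2),K,np.array([c["k1"],0,0,0.])).reshape(-1,2)
    d=R.from_quat(c["orientation"]).apply(np.c_[p,np.ones(len(p))])
    return c["xyz"]+d*((np.asarray(z)-c["xyz"][2])/d[:,2])[:,None]
def proj(n,P):
    c=calibration(n);r=R.from_quat(c["orientation"]).inv()
    return cv2.projectPoints(np.atleast_2d(P).astype(float),r.as_rotvec(),-r.apply(c["xyz"]),c["intrinsics"],np.array([c["k1"],0,0,0.]))[0].reshape(-1,2)
def crop(img,x0,y0,x1,y1,s,f):
    cv2.imwrite(f,cv2.resize(img[y0:y1,x0:x1],None,fx=s,fy=s,interpolation=cv2.INTER_CUBIC))
E
python3 - <<'E'
from h import *
im=cv2.imread("pics/top0.png");crop(im,240,122,355,222,6,"pics/c0.png")
E
```

```text
(no output)
```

View pics/c0.png

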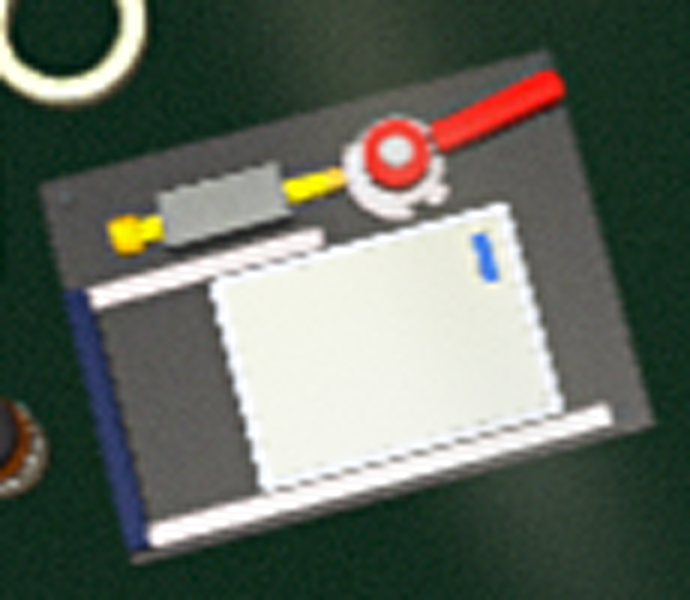

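```bash
python3 - <<'E'
from h import *
def C(l): return (np.array(l,float)+.5)/6-.5+np.array([240,122])
def fit(L,W):
    L=np.array(L,float)[:,:2];W=W[:,:2];lc,wc=L.mean(0),W.mean(0);a,b=L-lc,W-wc
    th=np.arctan2((a[:,0]*b[:,1]-a[:,1]*b[:,0]).sum(),(a*b).sum());r=np.array([[np.cos(th),-np.sin(th)],[np.sin(th),np.cos(th)]])
    t=wc-r@lc; return th,t,(W-(L@r.T+t))
cas=unproj("top",C([(212,280),(505,203),(562,410),(265,492)]),[.02]*4)
# local corners: leading +x, trailing +x, trailing -x, leading -x
th,t,res=fit([(.065,.09),(.065,-.09),(-.065,-.09),(-.065,.09)],cas);print("cas",th,t,res*1e3)
r=np.array([[np.cos(th),-np.sin(th)],[np.sin(th),np.cos(th)]])
loc=lambda P:((P[:,:2]-t)@r*1e3).round(1)
print("stop inner top z24",loc(unproj("top",C([(88,290),(148,545)]),[.024]*2)))
print("plate corners",loc(unproj("top",C([(42,185),(547,50),(655,427),(135,563)]),[.006]*4)))
print("rail- ends z16/22",loc(unproj("top",C([(610,413),(610,413)]),[.016,.022])))
print("rail+ end",loc(unproj("top",C([(325,238)]),[.016])))
print("hub top (51mm), lever end top",loc(unproj("top",C([(397,150),(560,83)]),[.051,.04])),"end", unproj("top",C([(560,83)]),[.04]))
E
```

```text
cas 0.24134526976190862 [0.5328857 0.0367627] [[-0.32570812 -1.60270338]
 [-1.45900397  0.54006377]
 [ 1.45282009  1.31405206]
 [ 0.331892   -0.25141245]]
stop inner top z24 [[ 76.8 160.1]
 [-77.5 162.6]]
plate corners [[ 149.7  173.2]
 [ 150.1 -138.6]
 [ -85.4 -139.8]
 [ -83.6  174.4]]
rail- ends z16/22 [[ -71.7 -115.8]
 [ -72.5 -115.4]]
rail+ end [[72.  18.2]]
hub top (51mm), lever end top [[ 103.8  -35.3]
 [ 120.2 -137.5]] end [[ 0.68244987 -0.06807524  0.04      ]]
```

Everything agrees. The stop, hub and rail ends all put the cassette about 70 mm short, inside the 40–80 mm given. The hub measures x = 103.8 against 103 mm, and the lever is at about 1.73 rad. The tray origin is near (0.516, 0.105) with yaw 0.241. I'll check IK for the whole plan, then push.

```bash
cat >> h.py <<'E'
TH=0.2413; TR=np.array([0.5162,0.1048]); AX=np.array([.103,-.105])
def rz(a): return np.array([[np.cos(a),-np.sin(a)],[np.sin(a),np.cos(a)]])
def W(xy,z): return np.r_[TR+rz(TH)@np.asarray(xy),z]
def L(p): return rz(TH).T@(np.asarray(p)[:2]-TR)
def q(yaw): return (R.from_euler("z",yaw)*R.from_euler("x",np.pi)).as_quat()
def lev(a,off,r=.07): return AX+rz(a)@np.array([-r,-off])   # point `off` behind the lever's centre line
E
python3 - <<'E'
from h import *
for add in(0,np.pi,-np.pi):
    print(add,[None if s is None else s.round(2).tolist() for s in (solve_ik(W(p,z),q(TH+a+add)) for p,z,a in
      [((0,-.205),.25,0),((0,-.205),.084,0),((0,-.095),.084,0),(lev(1.73,.045),.16,1.73),(lev(1.73,.045),.096,1.73),(lev(.8,.02),.096,.8),(lev(0,.02),.096,0)])])
E
```

```text
0 [[-0.68, 0.36, 0.95, 1.71, -0.31, 1.23, 0.58], [-0.58, 0.59, 0.84, 1.85, -0.54, 0.95, 0.74], [-0.71, 0.47, 0.72, 1.93, -0.4, 0.88, 0.46], [-0.43, 0.68, 0.6, 1.39, -0.39, 1.19, 2.18], [-0.4, 0.74, 0.54, 1.43, -0.4, 1.08, 2.19], [-0.59, 0.65, 0.78, 1.7, -0.52, 1.01, 1.42], [-0.67, 0.54, 0.76, 1.83, -0.45, 0.95, 0.53]]
3.141592653589793 [[-0.82, 0.46, 1.17, 1.72, -0.44, 1.26, -2.45], [-0.77, 0.8, 1.16, 1.86, -0.84, 1.08, -2.18], [-1.01, 0.72, 1.16, 1.95, -0.79, 1.02, -2.38], [-0.47, 0.7, 0.67, 1.39, -0.45, 1.2, -0.93], [-0.45, 0.77, 0.63, 1.43, -0.48, 1.1, -0.91], [-0.79, 0.88, 1.15, 1.71, -0.87, 1.16, -1.49], [-0.92, 0.78, 1.16, 1.84, -0.81, 1.09, -2.35]]
-3.141592653589793 [[-0.82, 0.46, 1.17, 1.72, -0.44, 1.26, -2.45], [-0.77, 0.8, 1.16, 1.86, -0.84, 1.08, -2.18], [-1.01, 0.72, 1.16, 1.95, -0.79, 1.02, -2.38], [-0.47, 0.7, 0.67, 1.39, -0.45, 1.2, -0.93], [-0.45, 0.77, 0.63, 1.43, -0.48, 1.1, -0.91], [-0.79, 0.88, 1.15, 1.71, -0.87, 1.16, -1.49], [-0.92, 0.78, 1.16, 1.84, -0.81, 1.09, -2.35]]
```

```bash
python3 - <<'E'
from h import *
def S(m,hit=None): s=read_state(); print(m,hit,round(s["clock"],2),(L(s["tool_pos"])*1e3).round(1),s["tool_pos"][2].round(4),s["force"].round(1),round(s["width"],3))
command_gripper(0.0); S("shut")
move_pose(W((0,-.205),.25),q(TH)); S("above")
movel(W((0,-.205),.11),max_speed=.15); S("low")
h=movel(W((0,-.205),.085),max_speed=.05,contact_N=5); S("down",h)
if not h:
    h=movel(W((0,-.092),.085),max_speed=.045,contact_N=12); S("push",h)
cv2.imwrite("pics/top1.png",capture("top")); crop(cv2.imread("pics/top1.png"),240,122,355,222,6,"pics/c1.png")
E
```

```text
shut None 0.87 [-237.6  575.9] 0.3039 [ 0.1 -0.4  0.6] 0.0
above None 3.74 [   0.5 -204.1] 0.2499 [-0.6  0.6  1. ] 0.0
low None 4.83 [   0.5 -205.3] 0.1109 [0.1 0.6 0.1] 0.0
down False 5.47 [-1.000e-01 -2.051e+02] 0.0849 [0.  0.6 0.1] 0.0
push True 7.55 [   0.3 -100.3] 0.0851 [ 1.1 -1.   1. ] -0.0
```

View pics/c1.png

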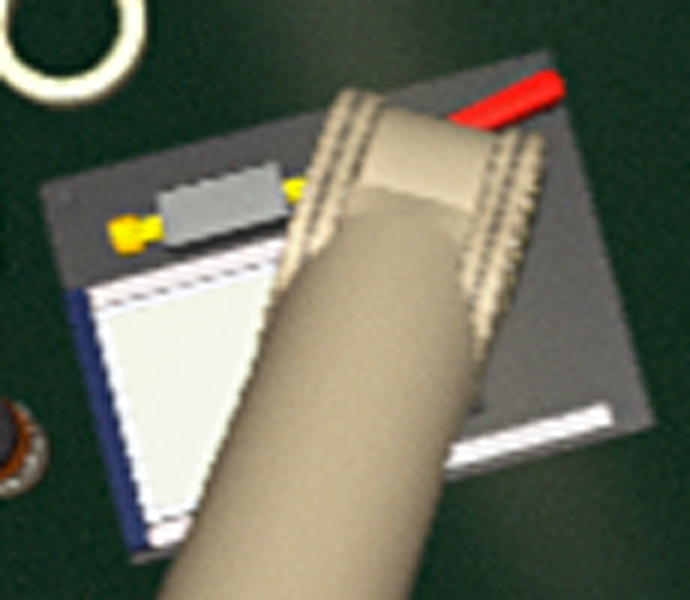

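The push stopped on contact with the TCP at tray y = −100.3 mm. Allowing about 11 mm for half the finger, the trailing edge is at about −90 mm. In the crop the cassette's leading edge, (100,310) to (150,520), lies flush with the blue stop. Next is the lever.

```bash
python3 - <<'E'
from h import *
def S(m,hit=None): s=read_state(); print(m,hit,round(s["clock"],2),(L(s["tool_pos"])*1e3).round(1),s["tool_pos"][2].round(4),s["force"].round(1))
movel(W((0,-.135),.085),max_speed=.1); movel(W((0,-.135),.17),max_speed=.15); S("clear")
move_pose(W(lev(1.73,.045),.17),q(TH+1.73)); S("over")
h=movel(W(lev(1.73,.045),.098),max_speed=.1,contact_N=6); S("down",h)
off=.0195
if not h:
  for a in [1.65,1.45,1.25,1.05,.85,.65,.45,.3,.2]:
    h=movel(W(lev(a,off),.098),q(TH+a),max_speed=.05,contact_N=12); S(a,h)
    if h: break
im=capture("top");crop(im,240,122,355,222,6,"pics/c2.png")
im=capture("side");crop(im,280,140,420,245,5,"pics/s2.png")
E
```

```text
clear None 8.81 [  -0.3 -134.4] 0.1693 [-0.4  0.  -0.1]
over None 10.24 [ 158.2 -166.9] 0.1694 [ 0.5 -1.   0.5]
down False 11.11 [ 158.9 -167.2] 0.0987 [-0.   1.1 -0.4]
1.65 False 11.88 [ 127.9 -173.2] 0.0981 [ 1.8 -0.2  0.1]
1.45 False 12.32 [ 113.8 -176.5] 0.0979 [-0.2  0.1 -0.4]
1.25 False 12.77 [  99.5 -177.4] 0.0979 [-0.1 -0.  -0.3]
1.05 False 13.21 [  85.4 -175.3] 0.0981 [2.1 0.5 1. ]
0.85 False 13.65 [  71.7 -170.5] 0.0981 [1.7 0.8 0.2]
0.65 False 14.09 [  59.  -163.1] 0.0979 [ 1.3 -0.5  1. ]
0.45 False 14.53 [  48.3 -153.1] 0.0979 [1.1 0.4 0.7]
0.3 False 14.9 [  41.7 -144.4] 0.0979 [ 0.1 -0.2  0.6]
0.2 False 15.19 [  38.2 -137.8] 0.0978 [ 0.1 -0.  -0.7]
```

View pics/s2.png

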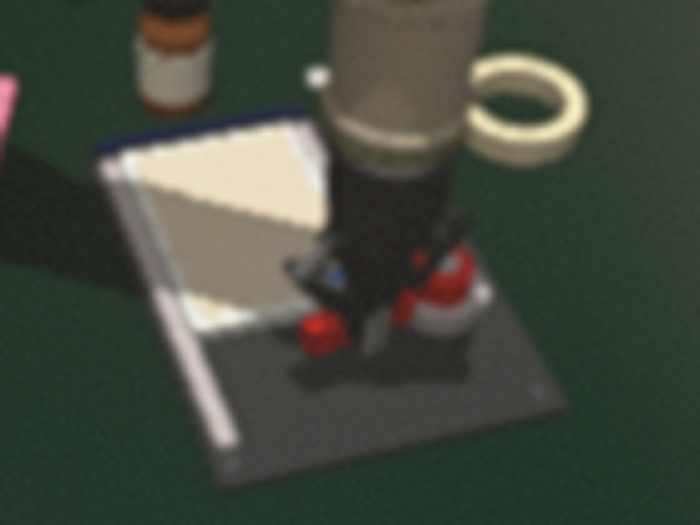

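The lever follows the finger, with its red end at crop (322,333), and the cassette is still home. Now the last part, gently.

```bash
python3 - <<'E'
from h import *
def S(m,hit=None): s=read_state(); print(m,hit,round(s["clock"],2),(L(s["tool_pos"])*1e3).round(1),s["force"].round(1))
for a in [.13,.08,.05]:
    h=movel(W(lev(a,.0195),.098),q(TH+a),max_speed=.02,contact_N=7); S(a,h)
    if h: break
dwell(.3); S("settled")
movel(W(lev(.05,.055),.098),max_speed=.1); movel(W(lev(.05,.055),.2),max_speed=.2); 
move_pose(W((.12,-.32),.25),q(TH)); S("away")
im=capture("top");cv2.imwrite("pics/top3.png",im);crop(im,240,122,355,222,6,"pics/c3.png")
E
```

```text
0.13 False 15.7 [  36.2 -133.4] [-0.1 -1.7 -0.4]
0.08 False 16.03 [  34.8 -130. ] [ 0.5 -0.8  0.8]
0.05 False 16.29 [  34.1 -128. ] [0.5 0.7 0.5]
settled None 16.59 [  34.1 -128.1] [-0.1 -0.1  0. ]
away None 18.52 [ 119.7 -319.4] [-0.3  0.1 -1. ]
```

View pics/c3.png

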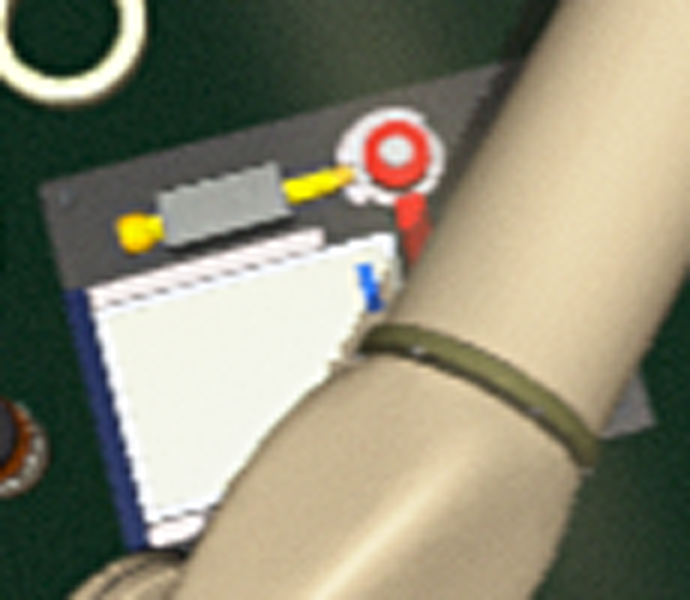

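The plunger has advanced: the knob went from crop x 128 to 138 and the roller sits at the notch, (350,177). The arm hides part of the tray, so I'll move it away and measure.

```bash
python3 - <<'E'
from h import *
move_pose(W((.12,-.32),.30),q(TH))
movej([-1.355,.332,-.065,1.46,.022,1.35,-.088]); print(read_state()["clock"])
im=capture("top");cv2.imwrite("pics/top4.png",im);crop(im,240,122,355,222,6,"pics/c4.png")
cv2.imwrite("pics/side4.png",capture("side"))
a=cv2.imread("pics/top0.png").astype(int)-im; m=np.abs(a).sum(2)>90
n,_,st,c=cv2.connectedComponentsWithStats(m.astype(np.uint8)); print([ (s.tolist(),p.round().tolist()) for s,p in zip(st[1:],c[1:]) if s[4]>15])
E
```

```text
22.2583
[([311, 134, 23, 14, 147], [322.0, 140.0]), ([296, 140, 38, 56, 873], [317.0, 172.0]), ([299, 166, 5, 8, 22], [301.0, 170.0]), ([255, 168, 29, 41, 759], [269.0, 188.0])]
```

View pics/c4.png

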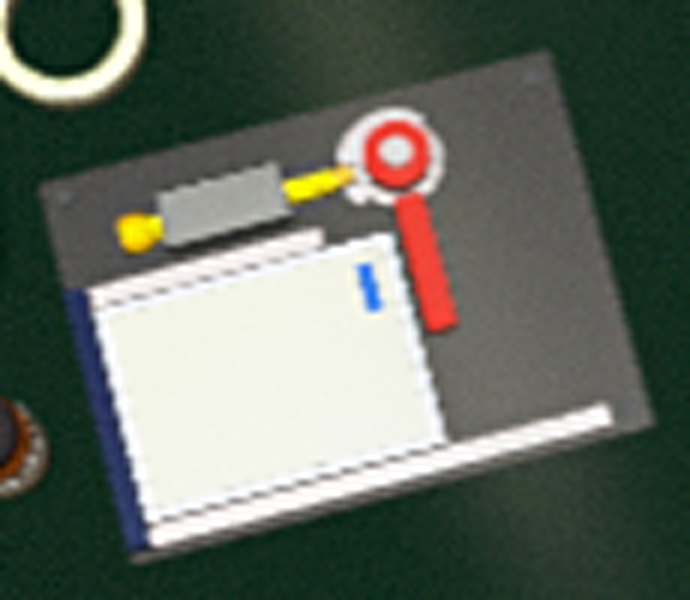

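```bash
python3 - <<'E'
from h import *
def C(l): return (np.array(l,float)+.5)/6-.5+np.array([240,122])
f=lambda l,z:np.array([L(p)*1e3 for p in unproj("top",C(l),[z]*len(l))]).round(1)
e=f([(441,327)],.04)[0];h=f([(397,150)],.051)[0];r=f([(411,197)],.04)[0]
print("end",e,"hub",h,"cam",np.arctan2(-(e-h)[1],-(e-h)[0]),"(arm only)",np.arctan2(-(e-r)[1],-(e-r)[0]))
print("trailing corners",f([(395,233),(445,440)],.02),"label old/new",f([(485,257),(370,287)],.02))
print("stop/leading",f([(88,290),(148,545)],.024))
for n in("top0","top4"):
    im=cv2.imread(f"pics/{n}.png")[122:222,240:355];hsv=cv2.cvtColor(im,cv2.COLOR_BGR2HSV)
    m=(cv2.inRange(hsv,(22,170,110),(35,255,255))>0);ys,xs=np.nonzero(m)
    k=xs<30; wt=1.; print(n,"knob px",xs[k].mean(),ys[k].mean(),k.sum(), f([((xs[k].mean()+.5)*6-.5,(ys[k].mean()+.5)*6-.5)],.02))
E
```

```text
end [  -1.2 -103.4] hub [ 103.7 -105.3] cam -0.018110507799290784 (arm only) -0.036972939386726154
trailing corners [[ 63.2 -92.3]
 [-62.6 -89. ]] label old/new [[  35.6 -139.5]
 [  35.9  -69.9]]
stop/leading [[ 76.8  90. ]
 [-77.5  92.6]]
top0 knob px 21.866666666666667 38.355555555555554 45 [[103.8  56.1]]
top4 knob px 22.763157894736842 38.23684210526316 38 [[103.4  52.9]]
```

```bash
python3 - <<'E'
from h import *
a,b=[cv2.resize(cv2.imread(f"pics/top{n}.png"),None,fx=8,fy=8,interpolation=cv2.INTER_CUBIC) for n in(0,4)]
# knob template in crop coords (105..148, 212..258) -> full px
x0,y0,x1,y1=[int(v*8) for v in (240+104/6,122+208/6,240+156/6,122+262/6)]
r=cv2.matchTemplate(b[y0-24:y1+24,x0-24:x1+40],a[y0:y1,x0:x1],cv2.TM_CCOEFF_NORMED);_,v,_,p=cv2.minMaxLoc(r)
d=(np.array(p)-24)/8;c=np.array([240+130/6,122+235/6]);P=unproj("top",[c,c+d],[.02]*2)
print("score",v,"shift px",d,"tray mm",(L(P[1])-L(P[0]))*1e3)
E
```

```text
score 0.9627329707145691 shift px [ 1.125 -0.25 ] tray mm [-0.17895553 -4.06628892]
```

The plunger moved about 4 mm towards the cam. On the rim it could only have drawn back as the lever closed, so it has dropped into the notch. The image difference shows no bystander moved.

```bash
python3 -c "
from rig import *
print(hand_in(), read_state()['clock'])"
```

```text
the job is handed in; nothing more can be done
the job is handed in; nothing more can be done
```

The cassette is home and the cam lever is locked. I handed the job in soon after the last clock reading of 22.3 s, with the arm back at its start pose and touching nothing. The hand-in reports no verdict.

I pushed the pale cassette about 70 mm with the shut fingers until they met the stop (12 N contact limit). I then swung the lever from about 1.73 rad to about 0.05 rad and let it snap in by itself. The 7 N contact limit on that last part was never reached.

What the last top picture showed:
- **Cassette:** about 1 mm from home, with its label moved 69.6 mm. Against the measured stop face, the gap could be up to about 1.7 mm; the tolerance is 4 mm.
- **Lever:** about −0.02 rad from the hub-to-end line, or −0.04 rad using the arm alone. Both are within 0.09 rad.
- **Plunger:** moved towards the cam. Template matching gave 4.1 mm, reading the knob by eye about 5.5 mm, and a rough colour centroid only 3.2 mm. All three have the direction of a drop into the notch, because on the rim it could only have drawn back. I did not measure its absolute travel.
- **Other things on the table:** the before-and-after comparison showed changes only at the tray.

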